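# Stack three snap-lid food boxes by weight

## Robot

A 6-joint arm with a two-finger parallel gripper is mounted at the origin on a cart in front of the work surface, level with it; the furniture and walls round the work are solid. World frame = base frame: x ahead of the robot, y to its left, z up, the work surface at z = 0. Lengths are in m, angles in rad, forces in N, time in s.
With the tool pointing down it reaches from about 0.35 to 0.95 m from the base axis. Payload 17.4 kg.
Tool frame: the origin (TCP) lies midway between the tips of the shut fingers; the grasp point (between the pads) lies 19 mm behind it; z points along the fingers, y is the line along which they close (so a half turn about z gives the same grasp; the last joint's range is limited). The gripper opens to 93 mm and grips with 3 to 60 N. Pads are 15 mm wide; open, the fingers measure 128 mm over their backs; the gripper's body (75 mm by 188 mm) begins 65 mm behind the grasp point.
Start: joints at [-1.317, 0.116, 1.442, -0, 1.584, -0.038], TCP at [0.194, -0.646, 0.219] pointing down, gripper open.
Joint ranges: [-2.83, 2.83], [-0.83, 2.19], [0.07, 2.5], [-1.14, 4.28], [0.01, 3], [-2.97, 2.97]. Speed limits (rad/s): [1.89, 1.89, 2.22, 3.14, 3.14, 3.14].

## Interface

Orientations are given as a rotation vector (axis times angle).
In Python, from station import arm gives the robot as it stands. The module is installed in compiled form; this text tells all that it offers.
- The arm moves only by the shell command python3 -m creep 'ROWS'. ROWS is JSON, a list that holds one entry, the list of rows, each a list of 7 numbers: the shift along the tool's x, y, z in mm, then the turn, a rotation vector about the tool's x, y, z in rad, then the closure, from 0 (fully open) to 1 (shut). A call has 1 to 10 rows; each row shifts and turns the commanded pose from where the row before left it, along the tool's axes as they then stand; what a row does not reach is not made up. A row lasts 1/12 s, in which the tool goes at most 41.7 mm and 7.16 degrees, less where a joint would pass 70% of its speed; a pose out of reach is approached as far as the arm can. A call is refused whole if a number of a shift passes 41.7 or a number of a turn 0.125, either way. A call with a gripper value outside its range is refused whole. The fingers move at their own pace and stop on an object; the grip force is fixed at half the most. Time passes only in rows, so rows that do not move let the fingers close. It gives the time, the measured TCP pose, the force, the opening and the grip force at its end, in the units of the state.
- arm.read_state(): the state, without advancing time (a new reading comes with each control period).
- arm.get_image(name): name is "scene" or "top" or "wrist"; returns a dict with "img" (480x640x3 uint8, blue, green, red), "camera_matrix" (3x3 intrinsics, pixels), "cam_to_world" (4x4, takes a point from camera to world coordinates). Camera axes: x right, y down, z forward; pixel columns grow to the right and rows downward; lengths in m; the calibration is good to about 2 mm. A picture is of the moment at which its call begins. There is no depth.
- arm.finish_job(): hands the job in; it is judged then, once.
The state is a dict: "time_s": time; "joints": joint angles; "dq": joint speeds; "joint_torque": joint torques, N m; "tool_pos": TCP position; "orientation": TCP orientation; "contact_force": force on the tool from outside, world axes, zero at the start; "ft_torque": the same for the moment, N m; "grip_width": opening from 0.0 (shut) to 1.0 (fully open); "finger_force": force on a finger pad.
Only numpy, scipy, OpenCV 4.12 (cv2) and the standard library are available. Lean on these libraries where they do the work, as an engineer would, in place of code of your own. Each camera call takes 0.05 s, during which the arm holds its last target. There are 200 camera calls.

## Task

Stack the three lidded food boxes into one upright tower on the worktop, the heaviest at the bottom and the lightest on top; they look alike, so feel which is which by lifting them. The feet of each box must sit fully down in the corner recesses of the lid below. Keep the boxes upright, set them down gently, and leave the things around them where they are.

Things in the scene. Friction and masses are not known exactly. Their poses are not given: they have to be found in the camera images.
- box_1: One of three food boxes that look alike: white, oblong, grey snapped-on lid (stays on), a grey clip on each short end. Lid 112 mm (box x) by 65 mm (box y), straight sides 50 to 64 mm up; body below 108 x 62 mm; 121 mm long over the clips; 64.5 mm high. Origin: centre of the footprint at the underside of the feet; z up. All three: feet and lid as told at box_2, weights at box_3.
- box_2: Second of the three. All three: four round feet 12 mm across, 5 mm high, at x +-45.5, y +-22 mm; the lid is flat on top (64.5 mm up) but for four square corner recesses at the same x, y, 15 mm wide, floor 60 mm up. Feet fit either way round with 1.5 mm play. Seated, a box stands 60 mm above the one below; on the lid's flat, 64.5 mm.
- box_3: Third of the three. Contents cannot be seen: one box is full (0.52 to 0.59 kg all told), one half full (0.24 to 0.27 kg), one almost empty (0.10 to 0.12 kg), and any of the three may be any of these. Contents may shift 2 mm inside. Size, feet and lid as told at box_1 and box_2.
- garlic: a bulb of garlic, 53 x 54 x 53 mm, on the worktop behind the boxes: leave alone. Origin under its centre.
- spice_salt: a small clear spice jar with a white cap, 40 mm across, 101 mm high, standing behind the boxes: leave alone. Origin: centre of its base.
- soda_can: a drinks can, 66 mm across, 115 mm high, standing to the left: leave alone. Origin: centre of its base.

How it is judged:
At the end, for the whole second after the job is handed in: One level tower (0.03 rad) at rest on the worktop: bottom box on its feet, each upper one seated 58.5 to 61.5 mm above the one below, centred within 3 mm; heaviest at the bottom, lightest on top (top box presses under 2.2 N, the upper two under 5.8 N) (((height (world z) of box_1 below 0.004 m and x of box_2 in the frame of box_1 between -0.003 and 0.003 m and y of box_2 in the frame of box_1 between -0.003 and 0.003 m and z of box_2 in the frame of box_1 between 0.0585 and 0.0615 m and x of box_3 in the frame of box_2 between -0.003 and 0.003 m and y of box_3 in the frame of box_2 between -0.003 and 0.003 m and z of box_3 in the frame of box_2 between 0.0585 and 0.0615 m and contact force between box_3 and box_2 below 2.2 N and contact force between box_2 and box_1 below 5.8 N) or (height (world z) of box_1 below 0.004 m and x of box_3 in the frame of box_1 between -0.003 and 0.003 m and y of box_3 in the frame of box_1 between -0.003 and 0.003 m and z of box_3 in the frame of box_1 between 0.0585 and 0.0615 m and x of box_2 in the frame of box_3 between -0.003 and 0.003 m and y of box_2 in the frame of box_3 between -0.003 and 0.003 m and z of box_2 in the frame of box_3 between 0.0585 and 0.0615 m and contact force between box_2 and box_3 below 2.2 N and contact force between box_3 and box_1 below 5.8 N) or (height (world z) of box_2 below 0.004 m and x of box_1 in the frame of box_2 between -0.003 and 0.003 m and y of box_1 in the frame of box_2 between -0.003 and 0.003 m and z of box_1 in the frame of box_2 between 0.0585 and 0.0615 m and x of box_3 in the frame of box_1 between -0.003 and 0.003 m and y of box_3 in the frame of box_1 between -0.003 and 0.003 m and z of box_3 in the frame of box_1 between 0.0585 and 0.0615 m and contact force between box_3 and box_1 below 2.2 N and contact force between box_1 and box_2 below 5.8 N) or (height (world z) of box_2 below 0.004 m and x of box_3 in the frame of box_2 between -0.003 and 0.003 m and y of box_3 in the frame of box_2 between -0.003 and 0.003 m and z of box_3 in the frame of box_2 between 0.0585 and 0.0615 m and x of box_1 in the frame of box_3 between -0.003 and 0.003 m and y of box_1 in the frame of box_3 between -0.003 and 0.003 m and z of box_1 in the frame of box_3 between 0.0585 and 0.0615 m and contact force between box_1 and box_3 below 2.2 N and contact force between box_3 and box_2 below 5.8 N) or (height (world z) of box_3 below 0.004 m and x of box_1 in the frame of box_3 between -0.003 and 0.003 m and y of box_1 in the frame of box_3 between -0.003 and 0.003 m and z of box_1 in the frame of box_3 between 0.0585 and 0.0615 m and x of box_2 in the frame of box_1 between -0.003 and 0.003 m and y of box_2 in the frame of box_1 between -0.003 and 0.003 m and z of box_2 in the frame of box_1 between 0.0585 and 0.0615 m and contact force between box_2 and box_1 below 2.2 N and contact force between box_1 and box_3 below 5.8 N) or (height (world z) of box_3 below 0.004 m and x of box_2 in the frame of box_3 between -0.003 and 0.003 m and y of box_2 in the frame of box_3 between -0.003 and 0.003 m and z of box_2 in the frame of box_3 between 0.0585 and 0.0615 m and x of box_1 in the frame of box_2 between -0.003 and 0.003 m and y of box_1 in the frame of box_2 between -0.003 and 0.003 m and z of box_1 in the frame of box_2 between 0.0585 and 0.0615 m and contact force between box_1 and box_2 below 2.2 N and contact force between box_2 and box_3 below 5.8 N)) and angle between each of box_1, box_2, box_3's own z axis and vertical below 0.03 rad and linear speed of each of box_1, box_2, box_3 below 0.02 m/s); the robot touches nothing.
It fails at once if a box is tipped more than 0.6 rad (angle between any of box_1, box_2, box_3's own z axis and vertical above 0.6 rad).
It fails at once if a box is slammed or pressed onto another with more than 90 N (contact force between box_1 and box_2 above 90 N or contact force between any of box_1, box_2 and box_3 above 90 N).
It fails at once if a box is dropped (falls, out of the fingers, faster than 0.4 m/s: from about 8 mm) ((linear speed of box_1 above 0.4 m/s and contact force between box_1 and the fingers below 0.05 N) or (linear speed of box_2 above 0.4 m/s and contact force between box_2 and the fingers below 0.05 N) or (linear speed of box_3 above 0.4 m/s and contact force between box_3 and the fingers below 0.05 N)).
It fails at once if the garlic, the spice jar or the can is moved more than 20 mm (distance of any of garlic, spice_salt, soda_can from where it was at the start of the episode above 0.02 m).
It also fails if it takes over 72 s, if anything falls off the work surface, if the arm or the gripper's body presses on something with over 40 N, if the wrist force passes 120 N, or if a joint passes its speed limit or range.

## Working session

There is one attempt and no reset: what is moved stays moved. The work goes in short steps, Python scripts to look and compute and a shell command to move; the robot and the scene stay as the last step left them, time stands still between calls to the robot, and variables do not carry over. Pictures are saved under pics/ and viewed, at most 10 in all, crops included, and the job is handed in when it is done.

```bash
mkdir -p pics; python3 - <<'E'
from station import arm
import cv2,numpy as np
for n in ("top","scene"):
    d=arm.get_image(n); cv2.imwrite(f"pics/{n}0.png",d["img"]); np.savez(f"{n}0.npz",**d)
    print(n,np.round(d["camera_matrix"],1).tolist(),np.round(d["cam_to_world"],3).tolist())
s=arm.read_state(); print(s)
E
```

```text
top [[556.5, 0.0, 320.1], [0.0, 556.5, 246.3], [0.0, 0.0, 1.0]] [[0.001, -0.98, 0.201, 0.284], [-1.0, -0.001, -0.002, 0.116], [0.002, -0.201, -0.98, 1.129], [0.0, 0.0, 0.0, 1.0]]
scene [[558.1, 0.0, 327.0], [0.0, 558.1, 237.4], [0.0, 0.0, 1.0]] [[-0.116, -0.866, 0.486, -0.216], [-0.993, 0.102, -0.055, 0.183], [-0.002, -0.489, -0.872, 1.352], [0.0, 0.0, 0.0, 1.0]]
{'time_s': 0.1, 'joints': array([-1.31678615e+00,  1.16449534e-01,  1.44219905e+00,  3.48228370e-05,
        1.58396106e+00, -3.78395493e-02]), 'dq': array([ 0.00028653,  0.00018537, -0.00250323, -0.00093172,  0.00103375,
       -0.00059242]), 'joint_torque': array([ 4.68821760e-03, -7.22885442e+01, -6.23861146e+01,  7.82644632e-02,
        2.27366301e-02, -4.07325365e-05]), 'tool_pos': array([ 0.19414678, -0.64629792,  0.21797086]), 'orientation': array([-3.10719919e+00, -4.56664343e-01,  1.17915390e-04]), 'contact_force': array([-1.3516556 , -0.30686433, -0.62725289]), 'ft_torque': array([ 0.02676604,  0.05435668, -0.02599432]), 'finger_force': 0.0, 'grip_width': 1.000677614286719}
```

View pics/top0.png

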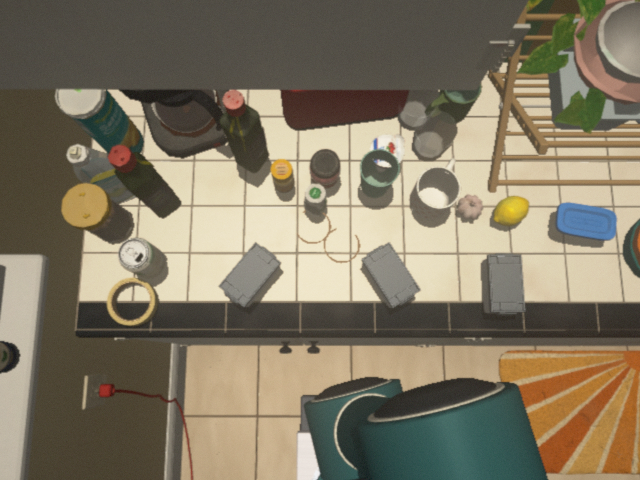

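The top view shows the three boxes at about (250,275), (390,275) and (504,284), the can at (137,255), the spice jar at (315,198) and the garlic at (470,207). I'll crop the boxes for a precise fit.

```bash
python3 - <<'E'
import cv2,numpy as np
im=cv2.imread("pics/top0.png")
c=[cv2.resize(im[232:322,x:x+90],None,fx=4.4,fy=4.4,interpolation=cv2.INTER_CUBIC)[:, :] for x in (207,346,460)]
cc=np.hstack([cv2.resize(a,(266,266)) for a in c])
s=cv2.imread("pics/scene0.png")
cv2.imwrite("pics/c0.png",np.vstack([cc, cv2.resize(s[200:460,:],(798,324))]))
print(im[275,250],im[275,390],im[284,504])
E
```

```text
[133 142 143] [129 139 139] [118 124 127]
```

View pics/c0.png

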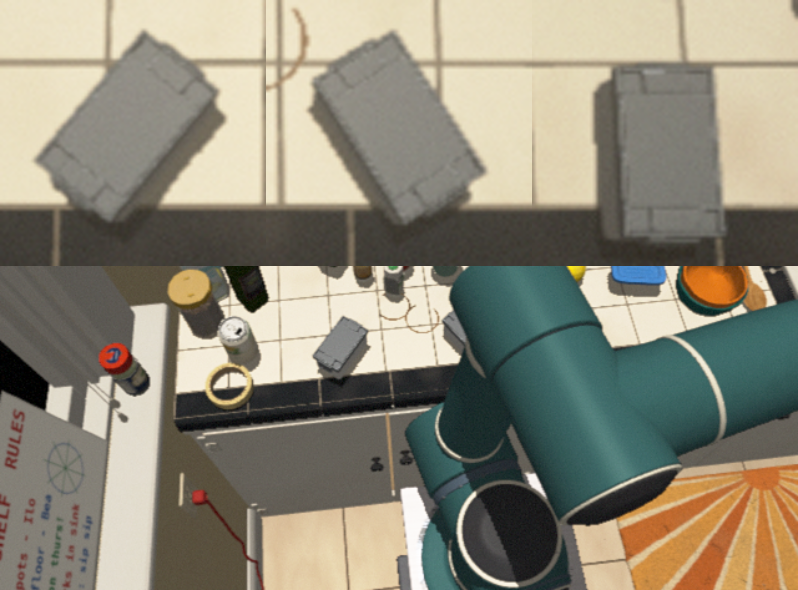

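```bash
cat > h.py <<'E'
from station import arm
import cv2,numpy as np
from scipy.optimize import minimize
from scipy.spatial.transform import Rotation as R
def proj(d,P):
    T=np.linalg.inv(d["cam_to_world"]); p=(T[:3,:3]@np.asarray(P,float).T).T+T[:3,3]
    q=(d["camera_matrix"]@p.T).T; return q[:,:2]/q[:,2:]
def unproj(d,uv,z):
    M=d["cam_to_world"]; r=M[:3,:3]@np.linalg.inv(d["camera_matrix"])@[uv[0],uv[1],1]
    return M[:3,3]+r*(z-M[2,3])/r[2]
def lid(x,y,a,z,L=.112,W=.065):
    c,s=np.cos(a),np.sin(a)
    return [(x+c*u*L/2-s*v*W/2,y+s*u*L/2+c*v*W/2,z) for u,v in((1,1),(1,-1),(-1,-1),(-1,1))]
def greymask(im,lo=95,hi=165,sat=26):
    b=cv2.GaussianBlur(im,(3,3),0).astype(int); m=b.mean(2); s=b.max(2)-b.min(2)
    return ((m>lo)&(m<hi)&(s<sat)).astype(np.uint8)
def fit(d,mask,seed,z=.0645,L=.112):
    # seed: pixel inside lid; connected component, then IoU fit of the lid rectangle
    mask=cv2.morphologyEx(mask,cv2.MORPH_OPEN,np.ones((3,3),np.uint8))
    _,lab=cv2.connectedComponents(mask); k=lab[seed[1],seed[0]]; m=(lab==k).astype(np.uint8)
    m=cv2.morphologyEx(m,cv2.MORPH_CLOSE,np.ones((7,7),np.uint8))
    ys,xs=np.nonzero(m); pts=np.c_[xs,ys].astype(np.float32)
    rc=cv2.minAreaRect(pts); bx=cv2.boxPoints(rc)
    W=np.array([unproj(d,p,z) for p in bx]); e=W[1]-W[0]; f=W[2]-W[1]
    e=e if np.linalg.norm(e)>np.linalg.norm(f) else f
    x0=[*W.mean(0)[:2],np.arctan2(e[1],e[0])]
    def cost(q):
        r=np.zeros(m.shape,np.uint8); p=proj(d,lid(*q,z,L))
        cv2.fillConvexPoly(r,np.round(p*256).astype(np.int32),1,cv2.LINE_8,8)
        return 1-(r&m).sum()/(r|m).sum()
    s=np.array([[0,0,0],[.006,0,0],[0,.006,0],[0,0,.1]])+x0
    o=minimize(cost,x0,method="Nelder-Mead",options=dict(initial_simplex=s,xatol=1e-5,fatol=1e-5))
    return o.x,1-o.fun,m
E
python3 - <<'E'
from h import *
d=dict(np.load("top0.npz")); m=greymask(d["img"])
for s in((250,275),(390,275),(504,284)):
    q,i,mm=fit(d,m,s); print(np.round(q,4),round(i,3),mm.sum())
for s,z in(((137,243),.115),((315,188),.1),((470,203),.05)): print(np.round(unproj(d,s,z),3))
w=arm.get_image("wrist"); cv2.imwrite("pics/w0.png",w["img"]); st=arm.read_state()
T=np.eye(4);T[:3,:3]=R.from_rotvec(st["orientation"]).as_matrix();T[:3,3]=st["tool_pos"]
print(np.round(np.linalg.inv(T)@w["cam_to_world"],4)); print(w["camera_matrix"])
print(T.round(3))
E
```

```text
[ 0.4458  0.2485 -0.6959] 0.87 2221
[ 0.447  -0.0217 -2.5528] 0.923 2042
[ 0.4331 -0.2447 -3.1174] 0.953 1947
[0.498 0.455 0.115]
[0.61  0.124 0.1  ]
[ 0.594 -0.188  0.05 ]
[[-8.000e-04 -9.639e-01 -2.662e-01  7.400e-02]
 [ 1.000e+00 -7.000e-04 -5.000e-04 -4.000e-04]
 [ 3.000e-04 -2.662e-01  9.639e-01 -1.661e-01]
 [ 0.000e+00  0.000e+00  0.000e+00  1.000e+00]]
[[394.59535596   0.         319.32247004]
 [  0.         394.59535596 246.84831852]
 [  0.           0.           1.        ]]
[[ 0.958  0.288 -0.     0.194]
 [ 0.288 -0.958  0.001 -0.646]
 [ 0.    -0.001 -1.     0.218]
 [ 0.     0.     0.     1.   ]]
```

```bash
cat >> h.py <<'E'
def pose():
    s=arm.read_state(); M=R.from_rotvec(s["orientation"]).as_matrix(); return s["tool_pos"],np.arctan2(M[1,0],M[0,0]),M,s
def to(x,y,z,psi):
    "turn about tool z first, then the shift in mm in the turned tool axes"
    p,a,M,s=pose(); d=np.array([x,y,z])-p; c,k=np.cos(psi),np.sin(psi)
    sh=np.array([d[0]*c+d[1]*k,d[0]*k-d[1]*c,-d[2]])*1e3
    print("turn",round((a-psi+np.pi)%(2*np.pi)-np.pi,4),"shift",sh.round(1),"n",round(np.linalg.norm(sh)/36,1),
      "tilt",np.round(M[:,2],4),"q6",s["joints"][5].round(2),"t",s["time_s"].__round__(2))
def st():
    p,a,M,s=pose(); print("t",round(s["time_s"],2),"p",p.round(4),"psi",round(a,4),"F",s["contact_force"].round(2),"w",round(s["grip_width"],3),"ff",round(s["finger_force"],1))
E
python3 -m creep '[[[0,0,0,0,0,0.09,0],[0,0,0,0,0,0.09,0],[0,0,0,0,0,0.088,0],[19,-30.4,6.8,0,0,0,0],[19,-30.4,6.8,0,0,0,0],[19,-30.4,6.8,0,0,0,0],[19,-30.4,6.8,0,0,0,0],[19,-30.4,6.8,0,0,0,0],[19,-30.4,6.8,0,0,0,0],[19,-30.4,6.8,0,0,0,0]]]'
python3 -m creep '[[[19,-30.4,6.8,0,0,0,0],[19,-30.4,6.8,0,0,0,0],[19,-30.4,6.8,0,0,0,0],[19,-30.4,6.8,0,0,0,0],[19,-30.4,6.8,0,0,0,0],[19,-30.4,6.8,0,0,0,0],[0,0,0,0,0,0,0],[0,0,0,0,0,0,0]]]'
python3 - <<'E'
from h import *
st(); to(.433,-.245,.13,.024)
w=arm.get_image("wrist"); cv2.imwrite("pics/w1.png",w["img"]); np.savez("w1.npz",**w)
E
```

```text
time_s: 0.98
tool_pos: [0.3225, -0.4289, 0.1706]
orientation: [-3.141, -0.037, 0.0]
contact_force: [0.2, -0.8, -0.0]
grip_width: 0.999
finger_force: 0.0
time_s: 1.65
tool_pos: [0.4322, -0.244, 0.1298]
orientation: [-3.141, -0.042, 0.001]
contact_force: [0.3, 0.2, -0.9]
grip_width: 0.999
finger_force: 0.0
t 1.65 p [ 0.4322 -0.244   0.1298] psi 0.0269 F [ 0.25  0.21 -0.94] w 0.999 ff 0.0
turn 0.0029 shift [ 0.8  1.  -0.2] n 0.0 tilt [-7.e-04  4.e-04 -1.e+00] q6 0.98 t 1.65
```

View pics/w1.png

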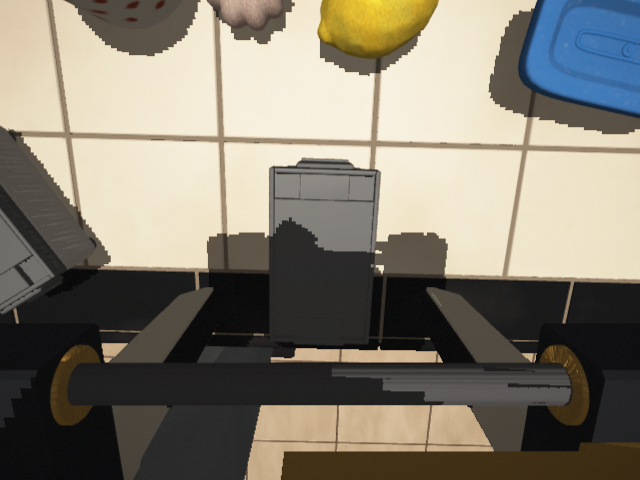

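The wrist view shows box C's lid from about (270,170)/(380,171) at the far end to row 342 near, between the open fingers. I'll zoom in on the far edge to see which line is the lid's rim.

```bash
python3 - <<'E'
from h import *
d=dict(np.load("w1.npz")); im=d["img"]
cv2.imwrite("pics/w1c.png",cv2.resize(im[150:220,255:395],None,fx=5.6,fy=5.6,interpolation=cv2.INTER_NEAREST))
for p in((270,170),(380,171),(273,342),(370,342)): print(unproj(d,p,.0645).round(4))
print(proj(d,lid(.433,-.245,.024,.0645)).round(1).tolist(),proj(d,lid(.433,-.245,.024,.050)).round(1).tolist())
E
```

```text
[ 0.4873 -0.2136  0.0645]
[ 0.4884 -0.2771  0.0645]
[ 0.3769 -0.2148  0.0645]
[ 0.3785 -0.278   0.0645]
[[265.8, 168.3], [378.5, 168.5], [371.2, 343.0], [271.6, 342.8]] [[268.9, 166.5], [375.1, 166.8], [368.6, 332.5], [274.1, 332.3]]
```

View pics/w1c.png

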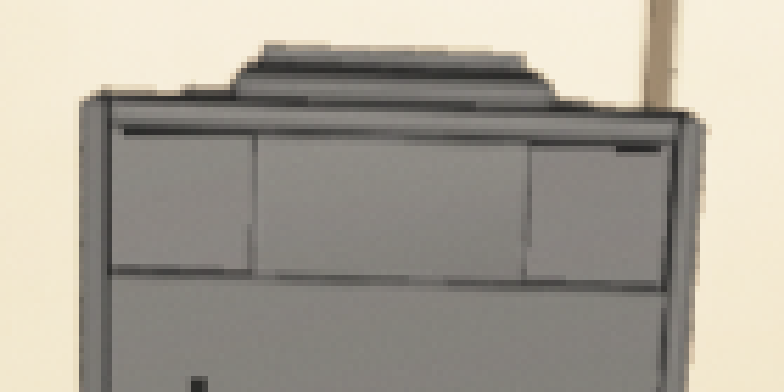

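```bash
cat >> h.py <<'E'
from scipy.optimize import least_squares
def edgefit(d,q0,z=.0645,rng=9,sides=(0,1,3),iters=3):
    "refine lid pose q0=(x,y,a) in a picture; far half of long sides (+/-y) and outer parts of the +x end (a along tool x)"
    g=cv2.GaussianBlur(d["img"],(3,3),0).astype(np.float32); q=np.array(q0,float)
    E=[]  # local points and outward normals
    for t in np.linspace(-.01,.05,30): E+= [((t,.0325),(0,1)),((t,-.0325),(0,-1))]
    for t in np.r_[np.linspace(.021,.029,10),-np.linspace(.021,.029,10)]: E.append(((.056,t),(1,0)))
    L=np.array([e[0] for e in E]); N=np.array([e[1] for e in E],float)
    def w(q,P): c,s=np.cos(q[2]),np.sin(q[2]); return np.c_[q[0]+c*P[:,0]-s*P[:,1],q[1]+s*P[:,0]+c*P[:,1],np.full(len(P),z)]
    for it in range(iters):
        uv=proj(d,w(q,L)); n=proj(d,w(q,L+N*1e-3))-uv; n/=np.linalg.norm(n,axis=1)[:,None]
        s=np.arange(-rng,rng+.01,.5); X=(uv[:,None,:]+s[None,:,None]*n[:,None,:]).astype(np.float32)
        pr=cv2.remap(g,X[...,0],X[...,1],cv2.INTER_LINEAR); G=np.abs(pr[:,2:]-pr[:,:-2]).sum(2)
        # outermost strong edge
        thr=.5*G.max(1,keepdims=True); k=[]
        for r in G>thr:
            j=np.nonzero(r)[0].max(); k.append(j)
        k=np.array([j-1+np.argmax(G[i,max(j-1,0):j+1]) if j>0 else j for i,j in enumerate(k)])
        k=np.clip([max(range(max(0,j-3),j+1),key=lambda m:G[i,m]) for i,j in enumerate(k)],0,G.shape[1]-1)
        obs=uv+s[k+1][:,None]*n; ok=G.max(1)>40
        f=lambda q:((proj(d,w(q,L))-obs)*n).sum(1)[ok]
        o=least_squares(f,q,loss="soft_l1",x_scale=[.01,.01,.1]); q=o.x; rng=max(4,rng-3)
    r=f(q); return q,ok.sum(),np.median(np.abs(r))
def intool(q):
    p,a,M,s=pose(); c,k=np.cos(a),np.sin(a); d=q[:2]-p[:2]
    print("box in tool: x %.1f y %.1f mm, turn about tool z %.4f"%((d[0]*c+d[1]*k)*1e3,(d[0]*k-d[1]*c)*1e3,(a-q[2]+np.pi/2)%np.pi-np.pi/2))
E
python3 - <<'E'
from h import *
d=dict(np.load("w1.npz"))
for q0 in((.433,-.245,.01),(.432,-.247,-.01)):
    q,n,e=edgefit(d,q0); print(q.round(4),n,e.round(2)); intool(q)
print(proj(d,lid(*q,.0645)).round(1).tolist())
E
```

```text
[ 0.4338 -0.2449 -0.0036] 76 0.05
box in tool: x 2.0 y -0.2 mm, turn about tool z 0.0290
[ 0.4338 -0.2449 -0.0034] 76 0.07
box in tool: x 2.0 y -0.2 mm, turn about tool z 0.0288
[[268.2, 165.4], [380.9, 168.7], [368.7, 343.1], [269.0, 340.5]]
```

```bash
cat >> h.py <<'E'
def weigh(n=8):
    F=[]
    for i in range(n): arm.get_image("wrist"); s=arm.read_state(); F.append(np.r_[s["contact_force"],s["joint_torque"][1:3]])
    F=np.array(F); print("F mean",F.mean(0).round(2),"sd",F.std(0).round(2)); st()
E
python3 -c "
from h import *
weigh(6)"
python3 -m creep '[[[2,0,0,0,0,0.029,0],[0,0,20,0,0,0,0],[0,0,24,0,0,0,0],[0,0,24,0,0,0,0],[0,0,16,0,0,0,0],[0,0,8,0,0,0,0],[0,0,0,0,0,0,0],[0,0,0,0,0,0,1],[0,0,0,0,0,0,1],[0,0,0,0,0,0,1]]]'
python3 -m creep '[[[0,0,0,0,0,0,1],[0,0,0,0,0,0,1],[0,0,0,0,0,0,1],[0,0,0,0,0,0,1]]]'
```

```text
F mean [  0.27  -0.12  -0.34 -40.38 -60.74] sd [0.44 0.52 0.46 0.06 0.2 ]
t 2.0 p [ 0.4313 -0.2463  0.1304] psi 0.0223 F [ 0.36 -0.58  0.17] w 0.999 ff 0.0
time_s: 2.83
tool_pos: [0.4342, -0.2459, 0.0396]
orientation: [3.141, -0.008, 0.002]
contact_force: [0.5, 0.3, 0.1]
grip_width: 0.833
finger_force: 0.0
time_s: 3.17
tool_pos: [0.434, -0.2456, 0.0389]
orientation: [3.141, -0.008, 0.001]
contact_force: [-1.7, 0.8, 6.4]
grip_width: 0.697
finger_force: 30.0
```

```bash
python3 -m creep '[[[0,0,-4,0,0,0,1],[0,0,-10,0,0,0,1],[0,0,-12,0,0,0,1],[0,0,-8,0,0,0,1],[0,0,-4,0,0,0,1],[0,0,0,0,0,0,1],[0,0,0,0,0,0,1],[0,0,0,0,0,0,1]]]'
python3 - <<'E'
from h import *
weigh(8)
P=[]
for i in range(6):
    arm.get_image("wrist"); p,a,_,_=pose(); P.append([*p*1e3,a*1e3])
print(np.round(P,1))
E
```

```text
time_s: 3.83
tool_pos: [0.4335, -0.2453, 0.0758]
orientation: [-3.141, 0.008, 0.001]
contact_force: [-0.0, -0.3, -4.9]
grip_width: 0.695
finger_force: 30.0
F mean [ 3.000e-02  1.200e-01 -5.640e+00 -4.511e+01 -6.248e+01] sd [0.29 0.56 0.49 0.18 0.16]
t 4.23 p [ 0.4337 -0.2454  0.0761] psi -0.0052 F [-0.54 -0.01 -5.79] w 0.699 ff 30.0
[[ 433.7 -245.4   76.2   -5.2]
 [ 433.7 -245.5   76.2   -5.2]
 [ 433.7 -245.5   76.2   -5.2]
 [ 433.7 -245.5   76.2   -5.2]
 [ 433.7 -245.5   76.2   -5.2]
 [ 433.7 -245.5   76.2   -5.2]]
```

C weighs about 0.54 kg, so it is the full box and goes at the bottom. I'll set it back down and take a reference view from the hover.

```bash
python3 -m creep '[[[0,0,12,0,0,0,1],[0,0,12,0,0,0,1],[0,0,8,0,0,0,1],[0,0,3,0,0,0,1],[0,0,2,0,0,0,1],[0,0,0.7,0,0,0,1],[0,0,0,0,0,0,1],[0,0,0,0,0,0,1]]]'
python3 -c "
from h import *
st()"
python3 -m creep '[[[0,0,0,0,0,0,0],[0,0,0,0,0,0,0],[0,0,0,0,0,0,0],[0,0,-12,0,0,0,0],[0,0,-30,0,0,0,0],[0,0,-32,0,0,0,0],[0,0,-18,0,0,0,0],[0,0,0,0,0,0,0],[0,0,0,0,0,0,0],[0,0,0,0,0,0,0]]]'
python3 -m creep '[[[0,0,0,0,0,0,0],[0,0,0,0,0,0,0]]]'
python3 - <<'E'
from h import *
st(); d=arm.get_image("wrist"); np.savez("wC.npz",**d); cv2.imwrite("pics/wC.png",d["img"])
for q0 in((.4335,-.2455,-.005),(.4345,-.2445,-.005)):
    q,n,e=edgefit(d,q0); print(q.round(4),n,e.round(2)); intool(q)
st(); to(.447,-.0217,.23,.589)
E
```

```text
time_s: 5.2
tool_pos: [0.4339, -0.2456, 0.0389]
orientation: [3.141, -0.008, 0.001]
contact_force: [-2.8, 1.1, 4.2]
grip_width: 0.698
finger_force: 30.0
t 5.2 p [ 0.4339 -0.2456  0.0389] psi -0.0052 F [-2.83  1.05  4.2 ] w 0.698 ff 30.0
time_s: 6.03
tool_pos: [0.4335, -0.2453, 0.1302]
orientation: [-3.141, 0.008, 0.001]
contact_force: [0.2, -0.3, -0.5]
grip_width: 1.0
finger_force: 0.0
time_s: 6.2
tool_pos: [0.4333, -0.2452, 0.1296]
orientation: [-3.141, 0.008, 0.002]
contact_force: [-0.4, 0.9, 0.6]
grip_width: 1.002
finger_force: 0.0
t 6.2 p [ 0.4333 -0.2452  0.1296] psi -0.0052 F [-0.39  0.9   0.57] w 1.002 ff 0.0
[ 0.4338 -0.2451 -0.0064] 75 0.06
box in tool: x 0.4 y -0.2 mm, turn about tool z 0.0012
[ 0.4337 -0.2452 -0.0031] 75 0.3
box in tool: x 0.3 y -0.1 mm, turn about tool z -0.0021
t 6.25 p [ 0.4334 -0.2453  0.1297] psi -0.0052 F [ 0.38 -0.68  0.68] w 1.001 ff 0.0
turn -0.5942 shift [ 135.5 -178.4 -100.3] n 6.8 tilt [-1.2e-03  7.0e-04 -1.0e+00] q6 1.01 t 6.25
```

```bash
python3 -m creep '[[[0,0,0,0,0,-0.119,0],[0,0,0,0,0,-0.119,0],[0,0,0,0,0,-0.119,0],[0,0,0,0,0,-0.119,0],[0,0,0,0,0,-0.118,0],[19.4,-25.5,0,0,0,0,0],[19.4,-25.5,0,0,0,0,0],[19.4,-25.5,0,0,0,0,0],[19.4,-25.5,0,0,0,0,0],[19.4,-25.5,0,0,0,0,0]]]'
python3 -m creep '[[[19.4,-25.5,0,0,0,0,0],[19.4,-25.5,0,0,0,0,0],[0,0,0,0,0,0,0],[0,0,0,0,0,0,0],[0,0,0,0,0,0,0],[0,0,0,0,0,0,0]]]'
python3 - <<'E'
from h import *
d=arm.get_image("wrist"); np.savez("wB.npz",**d); cv2.imwrite("pics/wB.png",d["img"])
st()
for q0 in((.447,-.0217,.589),(.446,-.0207,.57),(.448,-.0225,.605)):
    q,n,e=edgefit(d,q0,rng=12); print(q.round(4),n,e.round(2)); intool(q)
print(proj(d,lid(*q,.0645)).round(0).tolist())
E
```

```text
time_s: 7.08
tool_pos: [0.4432, -0.0842, 0.1301]
orientation: [-3.006, -0.911, 0.001]
contact_force: [0.8, 0.1, 0.3]
grip_width: 1.002
finger_force: 0.0
time_s: 7.58
tool_pos: [0.4474, -0.0224, 0.1303]
orientation: [3.007, 0.91, -0.001]
contact_force: [0.1, -0.6, 0.3]
grip_width: 0.997
finger_force: 0.0
t 7.63 p [ 0.4474 -0.0225  0.1304] psi 0.5874 F [-0.34 -0.67 -0.7 ] w 1.004 ff 0.0
[ 0.4498 -0.0217  0.5522] 78 0.03
box in tool: x 2.4 y 0.6 mm, turn about tool z 0.0352
[ 0.4498 -0.0217  0.5537] 78 0.11
box in tool: x 2.4 y 0.7 mm, turn about tool z 0.0338
[ 0.4498 -0.0217  0.5522] 78 0.08
box in tool: x 2.4 y 0.6 mm, turn about tool z 0.0353
[[268.0, 164.0], [381.0, 168.0], [368.0, 342.0], [268.0, 339.0]]
```

View pics/wB.png

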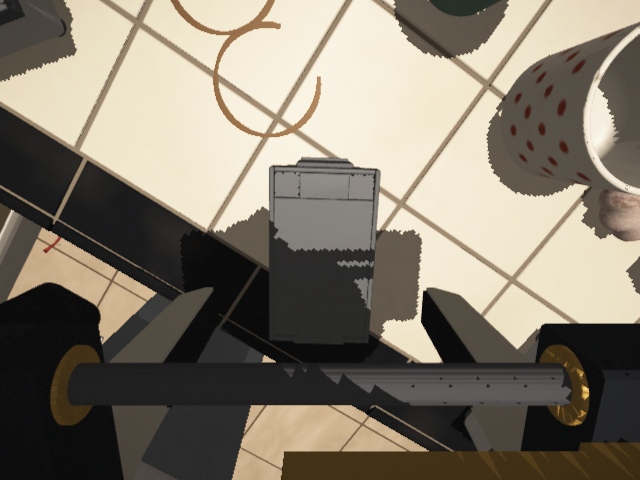

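B's lid spans (268,164) to (368,342) and is slightly turned. I'll correct for that, grasp it and weigh it.

```bash
python3 -m creep '[[[2,0.6,0,0,0,0.035,0],[0,0,20,0,0,0,0],[0,0,24,0,0,0,0],[0,0,24,0,0,0,0],[0,0,16,0,0,0,0],[0,0,8,0,0,0,0],[0,0,0,0,0,0,0],[0,0,0,0,0,0,0],[0,0,0,0,0,0,1],[0,0,0,0,0,0,1]]]'
python3 -c "
from h import *
st()"
python3 -m creep '[[[0,0,0,0,0,0,1],[0,0,0,0,0,0,1],[0,0,0,0,0,0,1],[0,0,0,0,0,0,1],[0,0,-4,0,0,0,1],[0,0,-10,0,0,0,1],[0,0,-12,0,0,0,1],[0,0,-8,0,0,0,1],[0,0,-4,0,0,0,1],[0,0,0,0,0,0,1]]]'
python3 -m creep '[[[0,0,0,0,0,0,1],[0,0,0,0,0,0,1],[0,0,0,0,0,0,1]]]'
python3 - <<'E'
from h import *
weigh(10)
to(.4333,-.2452,.1296+.06,-.005)
E
```

```text
time_s: 8.47
tool_pos: [0.4502, -0.0212, 0.0398]
orientation: [3.021, 0.858, 0.003]
contact_force: [0.6, -0.5, -0.5]
grip_width: 0.903
finger_force: 0.0
t 8.47 p [ 0.4502 -0.0212  0.0398] psi 0.5536 F [ 0.6  -0.47 -0.55] w 0.903 ff 0.0
time_s: 9.3
tool_pos: [0.4501, -0.021, 0.0781]
orientation: [3.021, 0.859, 0.003]
contact_force: [-0.4, -0.0, -1.9]
grip_width: 0.69
finger_force: 30.0
time_s: 9.55
tool_pos: [0.4492, -0.0209, 0.0761]
orientation: [-3.022, -0.859, 0.001]
contact_force: [0.1, -0.5, -2.6]
grip_width: 0.693
finger_force: 30.0
F mean [ 1.900e-01 -4.000e-02 -1.890e+00 -3.394e+01 -6.105e+01] sd [0.34 0.36 0.28 0.08 0.04]
t 10.05 p [ 0.4495 -0.021   0.0765] psi 0.5538 F [ 0.22 -0.1  -1.91] w 0.695 ff 30.0
turn 0.5588 shift [ -15.1  224.3 -113.1] n 7.0 tilt [ 0.  0. -1.] q6 0.91 t 10.05
```

```bash
python3 - <<'E'
from h import *
weigh(20); print(pose()[3]["ft_torque"].round(3))
E
```

```text
F mean [ -0.1   -0.16  -2.57 -33.93 -61.08] sd [0.6  0.59 0.47 0.01 0.  ]
t 11.05 p [ 0.4495 -0.021   0.0766] psi 0.5538 F [-0.38  0.77 -2.58] w 0.697 ff 30.0
[ 0.    -0.061 -0.025]
```

B averages about 2.5 N once settled, so it is the half-full box. I'll carry it over C.

```bash
python3 -m creep '[[[0,0,-15,0,0,0,1],[0,0,-28,0,0,0,1],[0,0,-28,0,0,0,1],[0,0,-12,0,0,0,1],[0,0,0,0,0,0.08,1],[0,0,0,0,0,0.11,1],[0,0,0,0,0,0.11,1],[0,0,0,0,0,0.11,1],[0,0,0,0,0,0.11,1],[0,0,0,0,0,0.039,1]]]'
python3 -m creep '[[[-1,14.6,0,0,0,0,1],[-1.8,28,0,0,0,0,1],[-1.8,28,0,0,0,0,1],[-1.8,28,0,0,0,0,1],[-1.8,28,0,0,0,0,1],[-1.8,28,0,0,0,0,1],[-1.8,28,0,0,0,0,1],[-1.8,28,0,0,0,0,1],[-0.8,14,0,0,0,0,1],[0,0,0,0,0,0,1]]]'
python3 -m creep '[[[0,0,20,0,0,0,1],[0,0,12,0,0,0,1],[0,0,0,0,0,0,1],[0,0,0,0,0,0,1],[0,0,0,0,0,0,1],[0,0,0,0,0,0,1],[0,0,0,0,0,0,1]]]'
python3 - <<'E'
from h import *
st();to(.4339,-.2455,.098,-.0052)
E
```

```text
time_s: 11.88
tool_pos: [0.4494, -0.021, 0.1588]
orientation: [-3.142, 0.019, 0.001]
contact_force: [-0.4, -0.4, -1.8]
grip_width: 0.696
finger_force: 30.0
time_s: 12.72
tool_pos: [0.4335, -0.2476, 0.1587]
orientation: [-3.141, 0.012, 0.001]
contact_force: [1.1, -0.3, -2.0]
grip_width: 0.698
finger_force: 30.0
time_s: 13.3
tool_pos: [0.4342, -0.2455, 0.1283]
orientation: [3.141, -0.008, 0.001]
contact_force: [0.3, -0.5, -3.0]
grip_width: 0.696
finger_force: 30.0
t 13.3 p [ 0.4342 -0.2455  0.1283] psi -0.0049 F [ 0.31 -0.46 -3.04] w 0.696 ff 30.0
turn 0.0003 shift [-0.3  0.  30.3] n 0.8 tilt [ 9.e-04 -5.e-04 -1.e+00] q6 1.01 t 13.3
```

```bash
python3 -m creep '[[[-0.3,0,10,0,0,0,1],[0,0,8,0,0,0,1],[0,0,4,0,0,0,1],[0,0,2,0,0,0,1],[0,0,1,0,0,0,1],[0,0,1,0,0,0,1],[0,0,1,0,0,0,1],[0,0,0,0,0,0,1],[0,0,0,0,0,0,1],[0,0,0,0,0,0,1]]]'
python3 -c "
from h import *
st()"
python3 -m creep '[[[0,0,1,0,0,0,1],[0,0,0.5,0,0,0,1],[0,0,0.5,0,0,0,1],[0,0,0,0,0,0,1],[0,0,0,0,0,0,1],[0,0,0,0,0,0,1],[0,0,0,0,0,0,1]]]'
python3 -c "
from h import *
st()"
```

```text
time_s: 14.13
tool_pos: [0.4337, -0.2456, 0.1007]
orientation: [3.141, -0.008, 0.0]
contact_force: [-0.6, -0.1, -2.8]
grip_width: 0.698
finger_force: 30.0
t 14.13 p [ 0.4337 -0.2456  0.1007] psi -0.0052 F [-0.62 -0.09 -2.81] w 0.698 ff 30.0
time_s: 14.72
tool_pos: [0.4338, -0.2456, 0.0989]
orientation: [3.141, -0.008, 0.001]
contact_force: [-0.5, 0.9, 5.8]
grip_width: 0.694
finger_force: 30.0
t 14.72 p [ 0.4338 -0.2456  0.0989] psi -0.0052 F [-0.52  0.92  5.78] w 0.694 ff 30.0
```

B is seated 60 mm above C. I'll release it, check from the hover and set up for A.

```bash
python3 -m creep '[[[0,0,0,0,0,0,0],[0,0,0,0,0,0,0],[0,0,0,0,0,0,0],[0,0,-12,0,0,0,0],[0,0,-30,0,0,0,0],[0,0,-32,0,0,0,0],[0,0,-18,0,0,0,0],[0,0,0,0,0,0,0],[0,0,0,0,0,0,0],[0,0,0,0,0,0,0]]]'
python3 -m creep '[[[0,0,0,0,0,0,0],[0,0,0,0,0,0,0],[0,0,0,0,0,0,0]]]'
python3 - <<'E'
from h import *
d=arm.get_image("wrist"); np.savez("wCB.npz",**d); cv2.imwrite("pics/wCB.png",d["img"])
st()
for q0 in((.4337,-.2455,-.005),(.4342,-.245,-.005)):
    q,n,e=edgefit(d,q0,z=.1245); print(q.round(4),n,e.round(2)); intool(q)
to(.4458,.2485,.13,-.696)
E
```

```text
time_s: 15.55
tool_pos: [0.4334, -0.2453, 0.1901]
orientation: [-3.141, 0.008, 0.001]
contact_force: [0.7, -0.0, -0.5]
grip_width: 1.0
finger_force: 0.0
time_s: 15.8
tool_pos: [0.4334, -0.2454, 0.1898]
orientation: [-3.141, 0.008, 0.002]
contact_force: [0.6, 0.2, -0.3]
grip_width: 1.0
finger_force: 0.0
t 15.85 p [ 0.4335 -0.2454  0.19  ] psi -0.0052 F [-0.13 -0.23 -0.52] w 1.006 ff 0.0
[ 0.4366 -0.2461  0.022 ] 67 0.56
box in tool: x 3.1 y 0.7 mm, turn about tool z -0.0272
[ 0.4365 -0.2462  0.0234] 66 0.55
box in tool: x 3.1 y 0.8 mm, turn about tool z -0.0286
turn 0.6908 shift [-307.2 -386.9   60. ] n 13.8 tilt [-8.e-04  5.e-04 -1.e+00] q6 1.01 t 15.85
```

View pics/wCB.png

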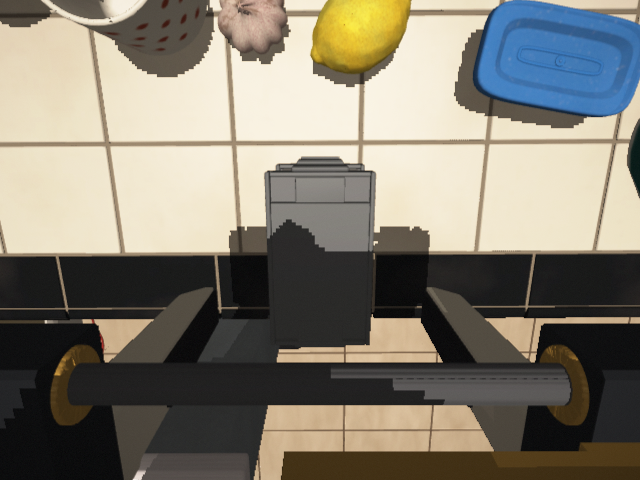

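B sits square on C: its lid corners at (266,171)/(376,171) run parallel, with C's rim just showing at row 165, which is what fooled the fit. On to A.

```bash
python3 -m creep '[[[0,0,0,0,0,0.115,0],[0,0,0,0,0,0.115,0],[0,0,0,0,0,0.115,0],[0,0,0,0,0,0.115,0],[0,0,0,0,0,0.115,0],[0,0,0,0,0,0.116,0],[-21.9,-27.6,0,0,0,0,0],[-21.9,-27.6,0,0,0,0,0],[-21.9,-27.6,0,0,0,0,0],[-21.9,-27.6,0,0,0,0,0]]]'
python3 -m creep '[[[-21.9,-27.6,0,0,0,0,0],[-21.9,-27.6,0,0,0,0,0],[-21.9,-27.6,0,0,0,0,0],[-21.9,-27.6,0,0,0,0,0],[-21.9,-27.6,0,0,0,0,0],[-21.9,-27.6,0,0,0,0,0],[-21.9,-27.6,10,0,0,0,0],[-21.9,-27.6,20,0,0,0,0],[-21.9,-27.6,20,0,0,0,0],[-21.9,-27.6,10,0,0,0,0]]]'
python3 -m creep '[[[0,0,0,0,0,0,0],[0,0,0,0,0,0,0],[0,0,0,0,0,0,0],[0,0,0,0,0,0,0]]]'
python3 - <<'E'
from h import *
d=arm.get_image("wrist"); np.savez("wA.npz",**d); cv2.imwrite("pics/wA.png",d["img"])
st()
for q0 in((.4458,.2485,-.696),(.4448,.2475,-.68),(.4445,.2495,-.71)):
    q,n,e=edgefit(d,q0,rng=12); print(q.round(4),n,e.round(2)); intool(q)
print(proj(d,lid(*q,.0645)).round(0).tolist())
E
```

```text
time_s: 16.68
tool_pos: [0.4368, -0.1033, 0.1903]
orientation: [-2.953, 1.073, 0.0]
contact_force: [1.4, 0.2, 0.2]
grip_width: 0.998
finger_force: 0.0
time_s: 17.52
tool_pos: [0.4451, 0.2492, 0.1281]
orientation: [2.952, -1.071, -0.002]
contact_force: [1.1, -0.1, 0.1]
grip_width: 0.998
finger_force: 0.0
time_s: 17.85
tool_pos: [0.4465, 0.2468, 0.131]
orientation: [-2.952, 1.073, -0.001]
contact_force: [-0.6, 0.2, 0.2]
grip_width: 1.001
finger_force: 0.0
t 17.9 p [0.4465 0.2468 0.1311] psi -0.6974 F [ 0.01  0.24 -0.59] w 0.998 ff 0.0
[ 0.45    0.2505 -0.669 ] 77 0.04
box in tool: x 0.2 y -5.1 mm, turn about tool z -0.0284
[ 0.4499  0.2506 -0.6687] 77 0.15
box in tool: x 0.2 y -5.1 mm, turn about tool z -0.0287
[ 0.45    0.2505 -0.6688] 77 0.11
box in tool: x 0.2 y -5.1 mm, turn about tool z -0.0286
[[253.0, 170.0], [365.0, 167.0], [364.0, 341.0], [265.0, 344.0]]
```

View pics/wA.png

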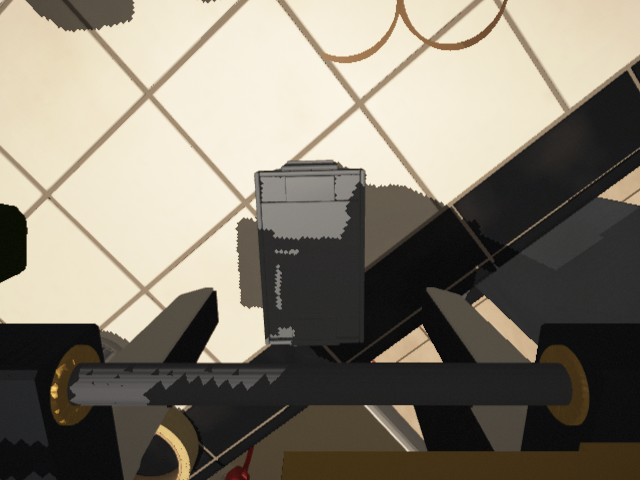

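A's lid corners fit at (253,170) to (364,341), offset 5 mm in y. I'll correct, grasp and weigh.

```bash
python3 -m creep '[[[0.2,-5.1,0,0,0,-0.0286,0],[0,0,20,0,0,0,0],[0,0,24,0,0,0,0],[0,0,24,0,0,0,0],[0,0,16,0,0,0,0],[0,0,8.7,0,0,0,0],[0,0,0,0,0,0,0],[0,0,0,0,0,0,0],[0,0,0,0,0,0,0],[0,0,0,0,0,0,0]]]'
python3 -c "
from h import *
st()"
python3 -m creep '[[[0,0,0,0,0,0,1],[0,0,0,0,0,0,1],[0,0,0,0,0,0,1],[0,0,0,0,0,0,1],[0,0,0,0,0,0,1],[0,0,0,0,0,0,1],[0,0,-4,0,0,0,1],[0,0,-10,0,0,0,1],[0,0,-12,0,0,0,1],[0,0,-12,0,0,0,1]]]'
python3 -m creep '[[[0,0,-25,0,0,0,1],[0,0,-35,0,0,0,1],[0,0,-35,0,0,0,1],[0,0,-35,0,0,0,1],[0,0,-12,0,0,0,1],[0,0,0,0,0,0,1],[0,0,0,0,0,0,1],[0,0,0,0,0,0,1],[0,0,0,0,0,0,1],[0,0,0,0,0,0,1]]]'
python3 - <<'E'
from h import *
weigh(16)
to(.4338,-.2455,.22,-.005)
E
```

```text
time_s: 18.73
tool_pos: [0.4503, 0.2516, 0.0392]
orientation: [-2.967, 1.029, -0.002]
contact_force: [-0.0, 0.4, 0.4]
grip_width: 1.002
finger_force: 0.0
t 18.73 p [0.4503 0.2516 0.0392] psi -0.6676 F [-0.02  0.4   0.42] w 1.002 ff 0.0
time_s: 19.57
tool_pos: [0.4497, 0.2514, 0.0774]
orientation: [-2.968, 1.029, -0.0]
contact_force: [-0.4, 0.2, -1.0]
grip_width: 0.698
finger_force: 30.0
time_s: 20.4
tool_pos: [0.4492, 0.2512, 0.2164]
orientation: [2.967, -1.029, -0.002]
contact_force: [-0.5, -0.5, -2.0]
grip_width: 0.694
finger_force: 30.0
F mean [-1.000e-02 -8.000e-02 -1.050e+00 -4.302e+01 -6.300e+01] sd [0.36 0.47 0.53 0.06 0.08]
t 21.2 p [0.4496 0.2514 0.2178] psi -0.6676 F [-0.13 -0.2  -1.02] w 0.697 ff 30.0
turn -0.6626 shift [-13.3 496.9  -2.2] n 13.8 tilt [ 0.  0. -1.] q6 2.7 t 21.2
```

A weighs about 1.05 N, so it is the lightest and goes on top.

```bash
python3 -m creep '[[[0,0,0,0,0,-0.08,1],[0,0,0,0,0,-0.11,1],[0,0,0,0,0,-0.11,1],[0,0,0,0,0,-0.11,1],[0,0,0,0,0,-0.11,1],[0,0,0,0,0,-0.1,1],[0,0,0,0,0,-0.0426,1],[-0.5,18,0,0,0,0,1],[-1,35,0,0,0,0,1],[-1,35,0,0,0,0,1]]]'
python3 -m creep '[[[-1,35,0,0,0,0,1],[-1,35,0,0,0,0,1],[-1,35,0,0,0,0,1],[-1,35,0,0,0,0,1],[-1,35,0,0,0,0,1],[-1,35,0,0,0,0,1],[-1,35,0,0,0,0,1],[-1,35,0,0,0,0,1],[-1,35,0,0,0,0,1],[-1,35,0,0,0,0,1]]]'
python3 -m creep '[[[-1,35,0,0,0,0,1],[-0.4,24,0,0,0,0,1],[0,0,0,0,0,0,1],[0,0,12,0,0,0,1],[0,0,12,0,0,0,1],[0,0,4,0,0,0,1],[0,0,0,0,0,0,1],[0,0,0,0,0,0,1],[0,0,0,0,0,0,1],[0,0,0,0,0,0,1]]]'
python3 - <<'E'
from h import *
st();to(.4331,-.2456,.1589,-.0052)
E
```

```text
time_s: 22.03
tool_pos: [0.4463, 0.1629, 0.2176]
orientation: [3.141, -0.004, -0.001]
contact_force: [0.4, 0.5, -1.4]
grip_width: 0.696
finger_force: 30.0
time_s: 22.87
tool_pos: [0.4344, -0.1884, 0.2181]
orientation: [3.141, -0.008, 0.001]
contact_force: [0.5, 0.4, -1.2]
grip_width: 0.697
finger_force: 30.0
time_s: 23.7
tool_pos: [0.4335, -0.2453, 0.1904]
orientation: [3.141, -0.007, 0.001]
contact_force: [0.5, 0.4, -1.1]
grip_width: 0.695
finger_force: 30.0
t 23.7 p [ 0.4335 -0.2453  0.1904] psi -0.0044 F [ 0.46  0.45 -1.14] w 0.695 ff 30.0
turn 0.0008 shift [-0.4  0.3 31.5] n 0.9 tilt [ 7.e-04 -4.e-04 -1.e+00] q6 1.01 t 23.7
```

```bash
python3 -m creep '[[[-0.4,0.3,10,0,0,0.0008,1],[0,0,9,0,0,0,1],[0,0,4,0,0,0,1],[0,0,2,0,0,0,1],[0,0,1,0,0,0,1],[0,0,1,0,0,0,1],[0,0,1,0,0,0,1],[0,0,0,0,0,0,1],[0,0,0,0,0,0,1],[0,0,0,0,0,0,1]]]'
python3 -c "
from h import *
st()"
python3 -m creep '[[[0,0,1,0,0,0,1],[0,0,0,0,0,0,1],[0,0,0,0,0,0,1],[0,0,0,0,0,0,1],[0,0,0,0,0,0,1]]]'
python3 -c "
from h import *
st()"
```

```text
time_s: 24.53
tool_pos: [0.4329, -0.2459, 0.162]
orientation: [3.141, -0.009, 0.0]
contact_force: [0.5, -0.4, -1.7]
grip_width: 0.697
finger_force: 30.0
t 24.53 p [ 0.4329 -0.2459  0.162 ] psi -0.0058 F [ 0.48 -0.36 -1.69] w 0.697 ff 30.0
time_s: 24.95
tool_pos: [0.4328, -0.2458, 0.1609]
orientation: [3.142, -0.009, 0.0]
contact_force: [0.7, 1.1, -0.9]
grip_width: 0.695
finger_force: 30.0
t 24.95 p [ 0.4328 -0.2458  0.1609] psi -0.0058 F [ 0.65  1.05 -0.92] w 0.695 ff 30.0
```

```bash
python3 -m creep '[[[0,0,1,0,0,0,1],[0,0,0.5,0,0,0,1],[0,0,0.4,0,0,0,1],[0,0,0,0,0,0,1],[0,0,0,0,0,0,1],[0,0,0,0,0,0,1],[0,0,0,0,0,0,1]]]'
python3 -c "
from h import *
st()"
```

```text
time_s: 25.53
tool_pos: [0.4328, -0.2458, 0.1589]
orientation: [-3.142, 0.009, 0.0]
contact_force: [0.3, -1.0, -0.6]
grip_width: 0.695
finger_force: 30.0
t 25.53 p [ 0.4328 -0.2458  0.1589] psi -0.0058 F [ 0.34 -1.   -0.64] w 0.695 ff 30.0
```

```bash
python3 -m creep '[[[0,0,0.4,0,0,0,1],[0,0,0,0,0,0,1],[0,0,0,0,0,0,1],[0,0,0,0,0,0,1]]]'
python3 -c "
from h import *
weigh(4)"
```

```text
time_s: 25.87
tool_pos: [0.4328, -0.2458, 0.1586]
orientation: [-3.142, 0.009, 0.0]
contact_force: [-1.0, 0.4, -0.6]
grip_width: 0.697
finger_force: 30.0
F mean [ 1.000e-02 -2.300e-01 -9.800e-01 -4.059e+01 -6.222e+01] sd [0.22 0.18 0.54 0.   0.01]
t 26.07 p [ 0.4328 -0.2458  0.1585] psi -0.0058 F [ 0.37  0.05 -1.66] w 0.694 ff 30.0
```

```bash
for i in 1 2; do python3 -m creep '[[[0,0,0.4,0,0,0,1],[0,0,0,0,0,0,1],[0,0,0,0,0,0,1],[0,0,0,0,0,0,1]]]' >/dev/null
python3 -c "
from h import *
weigh(4)"; done
```

```text
F mean [ 0.000e+00  3.000e-02 -1.110e+00 -4.059e+01 -6.222e+01] sd [0.24 0.28 0.37 0.01 0.01]
t 26.6 p [ 0.4328 -0.2458  0.1582] psi -0.0058 F [ 0.33 -0.06 -1.34] w 0.694 ff 30.0
F mean [-1.600e-01  2.000e-02  1.660e+00 -3.915e+01 -6.035e+01] sd [0.6  0.55 0.56 0.11 0.15]
t 27.13 p [ 0.4329 -0.2459  0.1579] psi -0.0058 F [0.26 0.73 2.37] w 0.696 ff 30.0
```

Contact at 0.158, so A is seated. I'll release, retreat up, move clear and check with the cameras.

```bash
python3 -m creep '[[[0,0,0,0,0,0,0],[0,0,0,0,0,0,0],[0,0,0,0,0,0,0],[0,0,-10,0,0,0,0],[0,0,-30,0,0,0,0],[0,0,-32,0,0,0,0],[0,0,-18,0,0,0,0],[0,0,0,0,0,0,0],[0,0,0,0,0,0,0],[0,0,0,0,0,0,0]]]'
python3 - <<'E'
from h import *
st()
w=arm.get_image("wrist"); s=arm.get_image("top")
for z,t in((.1845,"A"),(.1245,"B"),(.0645,"C")): print(t,proj(w,lid(.4337,-.2455,-.0052,z)).round(0).tolist())
a=cv2.resize(w["img"][130:370,220:420],(400,480)); 
c=proj(s,[(.4337,-.2455,.1)])[0].astype(int); b=cv2.resize(s["img"][c[1]-60:c[1]+60,c[0]-50:c[0]+50],(400,480))
cv2.imwrite("pics/end.png",np.hstack([a,b]))
E
```

```text
time_s: 27.97
tool_pos: [0.4327, -0.2457, 0.2472]
orientation: [-3.141, 0.009, 0.001]
contact_force: [1.0, 0.4, 0.1]
grip_width: 0.998
finger_force: 0.0
t 27.97 p [ 0.4327 -0.2457  0.2472] psi -0.0058 F [1.02 0.42 0.13] w 0.998 ff 0.0
A [[263.0, 168.0], [377.0, 168.0], [370.0, 345.0], [270.0, 345.0]]
B [[274.0, 162.0], [365.0, 162.0], [361.0, 306.0], [279.0, 306.0]]
C [[282.0, 158.0], [357.0, 158.0], [354.0, 280.0], [285.0, 280.0]]
```

View pics/end.png

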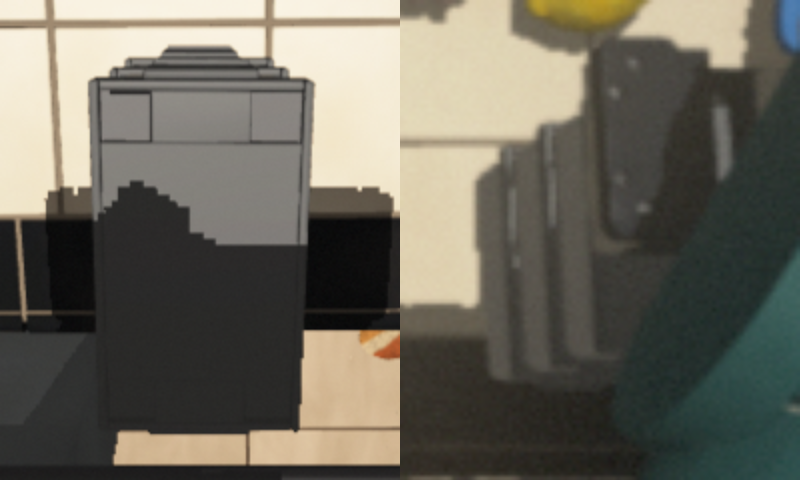

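The three rims are concentric and level, at pixel positions within 1–2 px of those predicted for seated boxes, and the gripper is clear. Handing in.

```bash
python3 -m creep '[[[0,0,-20,0,0,0,0],[0,0,-20,0,0,0,0],[0,0,0,0,0,0,0],[0,0,0,0,0,0,0],[0,0,0,0,0,0,0],[0,0,0,0,0,0,0]]]' >/dev/null; python3 -c "
from station import arm
print(arm.finish_job())"
```

```text
the job is handed in; nothing more can be done
None
```

The tower is stacked and handed in at about 28.5 s: the full box (~0.54 kg) at the bottom, the half-full one (~2.5 N) in the middle and the lightest (~1.05 N) on top, all seated and level in the last pictures, with no verdict returned at hand-in.

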